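Tuck the spice box flap

TASK

Close the spice box using only the fingertips: push its standing aluminium flap over until it lies flat, then, keeping it pressed down, push it by its thumb stop so that its free edge slides fully home beneath the retaining lip, and take the hand away so that the flap stays tucked. Do not pinch the flap or force the lip, and leave the small jar, bowl and tin beside the box, the tongs and the chutney pot standing where they are.

Things in the scene. Friction and masses are not known exactly. Their poses are not given: they have to be found in the camera images.
- box: fixed low dark-wood spice box, 144 mm (its x) by 130 mm (its y) by 47 mm tall, open on top; origin at the centre of its underside, z up. The flap's hinge runs along its -x rim, the retaining lip along its +x rim: the flap folds over towards the box's +x. Its position and yaw vary from start to start
- flap_hinge (a point): middle of the hinge line, on the box's -x rim, 66 mm from the box's centre, 50 mm above the table; the hinge runs along the box's y
- lip_edge (a point): middle of the lower front edge of the retaining lip, a fixed steel strip 96 mm long (box's y) and 4 mm thick on the +x rim; the edge is 58 mm above the table and 115 mm from the hinge line, facing the hinge; the slot beneath the lip is 15 mm deep and its underside lies 5 mm above the top of the lying flap
- flap_turn (a joint): angle of the flap about the hinge, rad: 0 = folded over and lying level on its stop just above the box's rim, about 1.57 = standing upright, up to 2.15 = leaning back. A weak spring with friction opens it: it starts standing at 1.3 to 1.95, stays put there, needs about 0.12 Nm at most to fold down, and rises again if let go untucked; tucked, it rises only until it bears on the lip (about 0.04)
- flap_slide (a joint): how far the flap has been slid out along its own plane, away from the hinge, on its slotted hinge, m: 0 = fully in (edge 105 mm from the hinge line, so it passes the lip with 10 mm to spare when folded), 0.022 = fully out at a stop (when folded: edge 12 mm beneath the lip). Starts at 0 to 0.002. Needs about 3 N to slide either way and stays where it is left; a finger rubbing along the standing flap can drag it out a few mm
- flap_edge (a point): middle of the flap's free edge, on its outer face (the face that is up when folded); moves with the flap
- thumb_stop (a point): foot of the thumb stop, on the flap's outer face: a fixed raised step 60 mm wide (along the hinge) and 10 mm high, its steep side facing the hinge, the other side sloping away to the face; this point is in the middle of the steep side's foot, 68 mm from the hinge line with the flap fully in
- flap_face: the flap itself: aluminium plate 100 mm wide, reaching from the hinge to 105 mm from it, 3 mm thick, with the thumb stop; origin on the hinge line when fully in, its x along the flap towards the free edge, its z out of the outer face (the outer face is 3 mm out along z)
- flap_liner: cork lining, 2 mm, on the flap's inner face (down when folded), set back from the edges; same frame as flap_face
- lip: the fixed retaining lip; origin coincides with the box's origin
- small_jar: small amber glass jar with aluminium screw cap, 54 mm across, 85 mm tall, loose, about 115 mm from the box's centre on the box's +y side; origin at the centre of its underside
- katori: small open steel bowl, 64 mm across, 34 mm tall, loose, about 115 mm from the box's centre on the box's -y side; origin at the centre of its underside
- tin: plain lidded aluminium tin, 44 mm across, 50 mm tall, loose, about 125 mm from the box's centre on its +x (lip) side; origin at the centre of its underside
- pot: closed white ceramic chutney pot, 86 mm across, 94 mm tall, loose, in the plastic tray (50 mm high) on the left; origin at the centre of its underside
- tongs: steel tongs lying flat, about 190 mm long, 12 mm high, loose, on the right; origin at the centre of its underside

How it is judged:
By the outcome, as a careful person would: the job done as asked, in the order asked, and still so for the second after the job is handed in, with the robot touching nothing.
It also fails if it takes over 45 s, if anything falls off the work surface, if the arm or the gripper's body presses on something with over 40 N, if the wrist force passes 120 N, or if a joint passes its speed limit or range.

ROBOT

A 6-joint arm with a two-finger parallel gripper is mounted at the origin on the work surface. World frame = base frame: x ahead of the robot, y to its left, z up, the work surface at z = 0. Lengths are in mm, angles in rad, forces in N, time in s.
With the tool pointing down it reaches from about 275 to 825 mm from the base axis. Payload 5.2 kg.
Tool frame: the origin (TCP) lies between the finger pads; the fingertips stand 14 mm ahead of it and the grasp point (between the pads) lies 5 mm behind it; x points along the fingers, z is the direction in which the jaws open and shut, and the axes are right-handed (so a half turn about x gives the same grasp; the last joint's range is limited). The gripper opens to 93 mm and grips with 3 to 60 N. Pads are 15 mm wide; open, the fingers measure 128 mm over their backs; the gripper's body (75 mm by 188 mm) begins 65 mm behind the grasp point.
Start: joints at [1.056, 0.259, 1.535, -0, 1.348, -0.203], TCP at [168.703, 523.493, 232.653] pointing down, gripper open.
Joint ranges: [-3.14, 3.14], [-0.91, 2.08], [0.19, 2.58], [-1.22, 4.36], [0.22, 2.71], [-3.12, 3.12]. Speed limits (rad/s): [2.57, 2.57, 3.14, 3.14, 3.14, 3.14].

INTERFACE

Orientations are given as a 3x3 rotation matrix whose columns are the frame's x, y, z axes.
In Python, from plant import state, snapshot, sign_off gives the robot as it stands.
- The arm moves only by the tool jog_arm, never from a script. Its argument "motion" is one flat list of numbers, 7 for each row, row after row: the closure, from 0 (fully open) to 1 (shut), then the shift along the world's x, y, z in mm, then the turn, a rotation vector about the world's x, y, z in rad. In form: [gripper, x, y, z, ax, ay, az, gripper, x, y, z, ax, ay, az, ...]. A call has 1 to 5 rows; each row is the pose to reach, as a shift and turn from the pose measured when the call began; what a row does not reach only later rows make up. A row lasts 1/12 s, in which the tool goes at most 41.7 mm and 7.16 degrees, less where a joint would pass 70% of its speed; a pose out of reach is approached as far as the arm can. A call with a gripper value outside its range is refused whole. The fingers move at their own pace and stop on an object; "squeeze" is the grip in N (left out, the last holds). Time passes only in rows, so rows that repeat a pose let the fingers close. It gives the time, the measured TCP pose, the force and the opening at its end, in the units of the state.
- state(): the state, without advancing time (a new reading comes with each control period).
- snapshot(name): name is "side" or "top"; returns a dict with "img" (420x560x3 uint8, red, green, blue), "fx", "fy", "cx", "cy" (pixels), "T" (4x4, takes a point from camera to world coordinates). Camera axes: x right, y up, looking along -z (the intrinsics and any distortion apply to the point x, -y, -z); pixel columns grow to the right and rows downward; lengths in mm; the calibration is good to about 2 mm. A picture is of the moment at which its call begins. There is no depth.
- sign_off(): hands the job in, once; it reports no verdict.
The state is a dict: "clock": time; "joint_pos": joint angles; "joint_vel": joint speeds; "joint_torque": joint torques, N m; "eef_pos": TCP position; "orientation": TCP orientation; "contact_force": force on the tool from outside, world axes, zero at the start; "ft_torque": the same for the moment, N m; "grip_width": finger opening in mm.
Only numpy, scipy, OpenCV 4.12 (cv2) and the standard library are available. Lean on these libraries where they do the work, as an engineer would, in place of code of your own. Each camera call takes 0.05 s, during which the arm holds its last target. There are 200 camera calls.

## Working session

There is one attempt and no reset: what is moved stays moved. The work goes in short steps, Python scripts to look and compute and a tool call to move; the robot and the scene stay as the last step left them, time stands still between calls to the robot, and variables do not carry over. Pictures are saved under pics/ and viewed, about 8 in all and at most 12, crops included, and the job is handed in when it is done.

Besides the shell and the picture viewer there is one more tool, called after ">>>" by a JSON object that holds its "method" and its "body". jog_arm: Moves the arm, as the interface text tells. Its arguments: {"type":"object","properties":{"motion":{"type":"array"},"squeeze":{"type":"number"}},"required":["motion"]}

```bash
mkdir -p pics; ls
python3 - <<'E'
from plant import *
import cv2,numpy as np
s=state();print(s)
ims=[]
for n in("side","top"):
    d=snapshot(n);print(n,{k:v for k,v in d.items() if k!="img"})
    cv2.imwrite(f"pics/{n}0.png",d["img"][:,:,::-1])
    np.savez(f"{n}0.npz",**d)
E
```

```text
pics
{'clock': 0.0, 'joint_pos': array([ 1.05619565e+00,  2.59313493e-01,  1.53609849e+00, -3.67611955e-06,
        1.34797850e+00, -2.02788801e-01]), 'joint_vel': array([-0.00045679, -0.00129082,  0.00128886,  0.00034467, -0.00077297,
       -0.00039486]), 'joint_torque': array([ 4.57278793e-04, -4.37322521e+01, -2.84000337e+01,  7.17713661e-02,
        4.15700139e-02, -2.10971411e-04]), 'eef_pos': array([168.44004838, 523.02042455, 231.82737727]), 'orientation': array([[-8.81749230e-04, -9.51779371e-01,  3.06782091e-01],
       [-1.56675837e-03,  3.06783148e-01,  9.51778149e-01],
       [-9.99998384e-01,  3.58576242e-04, -1.76171410e-03]]), 'contact_force': array([ 0.57597383, -0.97783804,  0.56587217]), 'ft_torque': array([ 0.00553836, -0.01794992, -0.02883278]), 'grip_width': 92.70227726353404}
side {'fx': 516.8681097375963, 'fy': 516.8681097375963, 'cx': 279.2975563362784, 'cy': 209.01394349688013, 'T': array([[ 7.45507931e-01,  3.89793252e-01, -5.40628473e-01,
        -2.69845727e+02],
       [-6.66127660e-01,  4.08769175e-01, -6.23844293e-01,
        -9.54393383e+02],
       [-2.21780414e-02,  8.25208448e-01,  5.64392729e-01,
         9.16226283e+02],
       [ 0.00000000e+00,  0.00000000e+00,  0.00000000e+00,
         1.00000000e+00]])}
top {'fx': 463.1015366074771, 'fy': 463.1015366074771, 'cx': 279.01412018263795, 'cy': 211.39351288838049, 'T': array([[-1.51699744e-02,  9.94501403e-01, -1.03618680e-01,
         4.16496757e+02],
       [-9.99870693e-01, -1.56410878e-02, -3.73553287e-03,
         1.87004808e+01],
       [-5.33570156e-03,  1.03548613e-01,  9.94610082e-01,
         1.33246477e+03],
       [ 0.00000000e+00,  0.00000000e+00,  0.00000000e+00,
         1.00000000e+00]])}
```

View pics/side0.png

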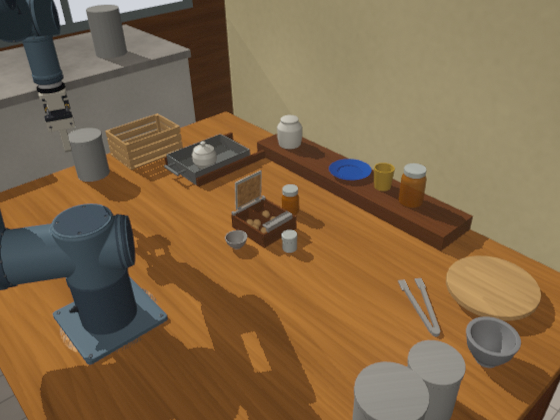

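View pics/top0.png

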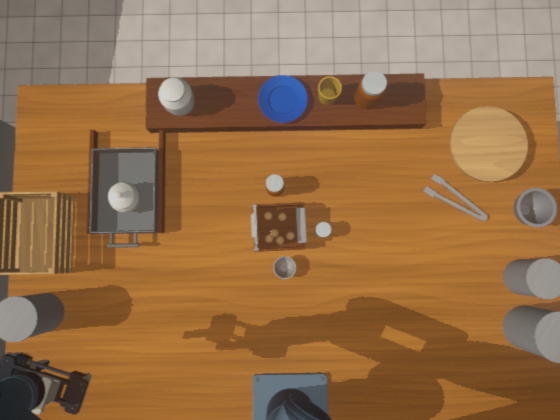

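The side view shows the box at about (263,222), with the flap standing at (248,190) and the lip at (278,220). In the top view the box is at (279,228), the flap on its left at x≈255 and the lip on its right at x≈301. I'll enlarge both.

Run:
```python
import cv2,numpy as np
a=cv2.imread("pics/top0.png")[190:265,235:335];b=cv2.imread("pics/side0.png")[165:255,220:310]
r=lambda i,k:cv2.resize(i,None,fx=k,fy=k,interpolation=cv2.INTER_CUBIC)
cv2.imwrite("pics/tc.png",r(a,8));cv2.imwrite("pics/sc.png",r(b,6.5))
```

```text
(no output)
```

View pics/tc.png

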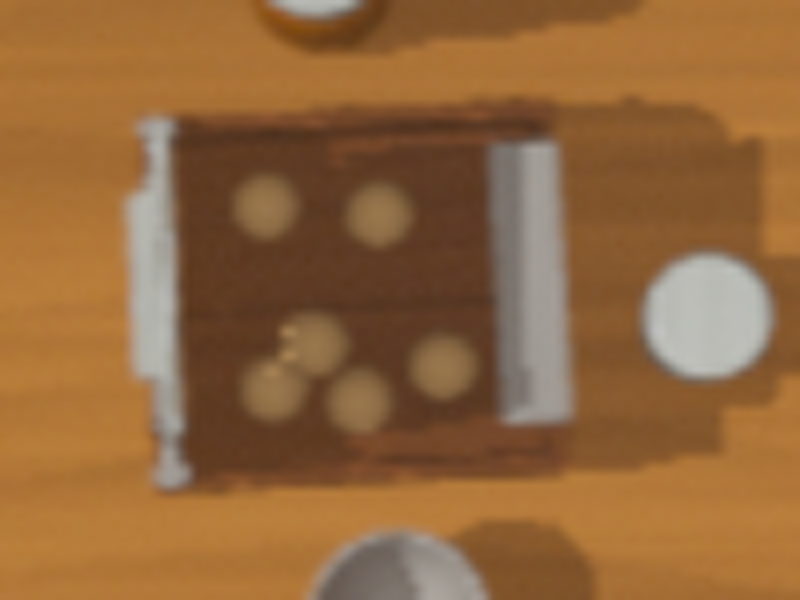

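View pics/sc.png

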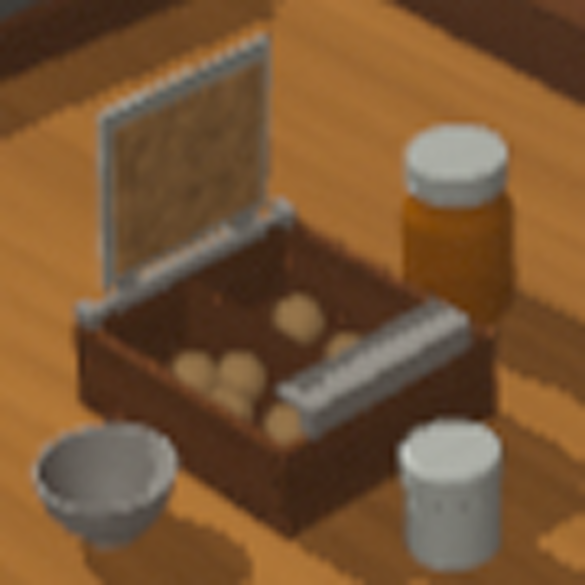

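The top crop shows the hinge ends at crop px (157,125) and (172,478), and the lip at (490–557,142) to (503–573,420). The side crop shows the flap's free corners at (103,115) and (265,40), and the hinge ends at (88,312) and (283,213).

```bash
cat > h.py <<'E'
import numpy as np,cv2
def ray(n,u,v):
    d=np.load(n+"0.npz");p=np.array([(u-d["cx"])/d["fx"],-(v-d["cy"])/d["fy"],-1.]);T=d["T"];return T[:3,3],T[:3,:3]@p
def onz(n,u,v,z):
    o,r=ray(n,u,v);return o+r*(z-o[2])/r[2]
def onplane(n,u,v,q,m):
    o,r=ray(n,u,v);return o+r*((q-o)@m)/(r@m)
tc=lambda u,v:((u+.5)/8-.5+235,(v+.5)/8-.5+190)
sc=lambda u,v:((u+.5)/6.5-.5+220,(v+.5)/6.5-.5+165)
E
python3 - <<'E'
from h import *
np.set_printoptions(precision=1,suppress=True)
T=lambda u,v,z:onz("top",*tc(u,v),z)
S=lambda u,v,z:onz("side",*sc(u,v),z)
H=[T(157,125,50),T(172,478,50)];HS=[S(283,213,50),S(88,312,50)]
L=[T(490,143,62),T(503,420,62),T(557,142,62),T(573,420,62)]
print("hinge top",*H,"side",*HS);print("lip",*L)
print("lip side",S(280,388,62),S(432,305,62),S(470,325,62),S(315,418,62))
print("box corners side: near bottom",S(290,535,0),"top",S(288,460,47),S(495,335,47))
print("tin",T(708,316,50),S(450,450,50)); 
y=H[0]-H[1];y[2]=0;y/=np.linalg.norm(y);x=np.array([y[1],-y[0],0])
print("yaw from hinge",np.arctan2(x[1],x[0]),"mids",(H[0]+H[1])/2,(HS[0]+HS[1])/2,"lipmid",sum(L)/4)
h=(H[0]+H[1])/2
for c in((103,115),(265,40)):
  p=onplane("side",*sc(*c),h+y*(50 if c[0]>200 else -50),y);q=p-h;print("edge",p,"angle",np.arctan2(q[2],q@x),np.hypot(q[2],q@x),q@y)
E
```

```text
hinge top [568.6  92.5  50. ] [445.8  88.5  50. ] side [566.2  84.8  50. ] [448.8  83.3  50. ]
lip [559.1 -23.1  62. ] [463.6 -25.7  62. ] [559.1 -46.2  62. ] [463.3 -49.7  62. ]
lip side [463.9 -34.5  62. ] [554.1 -33.3  62. ] [555.8 -56.4  62. ] [460.7 -61.4  62. ]
box corners side: near bottom [449.8 -54.1  -0. ] top [445.5 -60.6  47. ] [573.1 -54.1  47. ]
tin [498.9 -97.8  50. ] [ 497.9 -105.9   50. ]
yaw from hinge -1.5382335971628267 mids [507.2  90.5  50. ] [507.5  84.1  50. ] lipmid [511.3 -36.1  62. ]
edge [457.8  71.7 156. ] angle 1.4097333102934024 107.36094768782253 -50.0000000000001
edge [557.5  81.1 149.4] angle 1.460656164881581 100.03723492708377 50.00000000000005
```

>>> {"method": "jog_arm", "body": {"motion": [1, 35, -35, 0, 0, 0, -0.12, 1, 70, -70, 0, 0, 0, -0.24, 1, 105, -105, 0, 0, 0, -0.36, 1, 140, -140, 0, 0, 0, -0.48, 1, 170, -170, 0, 0, 0, -0.6], "squeeze": 20}}

```text
clock: 0.52
eef_pos: [316.3, 374.3, 231.6]
orientation: [[-0.002, -0.608, 0.794], [-0.001, 0.794, 0.608], [-1.0, 0.0, -0.002]]
contact_force: [0.4, 0.3, -0.0]
grip_width: 64.4
```

>>> {"method": "jog_arm", "body": {"motion": [1, 35, -35, 0, 0, 0, -0.12, 1, 70, -70, 0, 0, 0, -0.24, 1, 105, -105, 0, 0, 0, -0.36, 1, 140, -140, 0, 0, 0, -0.48, 1, 170, -170, 0, 0, 0, -0.6]}}

```text
clock: 0.93
eef_pos: [463.4, 226.2, 231.4]
orientation: [[-0.003, -0.048, 0.999], [0.0, 0.999, 0.048], [-1.0, 0.0, -0.003]]
contact_force: [0.8, 0.8, -0.2]
grip_width: 30.6
```

>>> {"method": "jog_arm", "body": {"motion": [1, 15, -15, -15, -0.12, 0, 0, 1, 30, -30, -30, -0.24, 0, 0, 1, 44, -50, -50, -0.36, 0, 0, 1, 44, -60, -70, -0.48, 0, 0, 1, 44, -65, -85, -0.6, 0, 0]}}

```text
clock: 1.35
eef_pos: [508.3, 159.6, 145.6]
orientation: [[-0.003, -0.046, 0.999], [-0.569, 0.821, 0.036], [-0.822, -0.568, -0.028]]
contact_force: [0.2, -0.1, -0.1]
grip_width: 1.4
```

>>> {"method": "jog_arm", "body": {"motion": [1, 0, 0, 0, 0, 0, 0, 1, 0, 0, 0, 0, 0, 0]}}

```text
clock: 1.52
eef_pos: [507.0, 160.2, 142.8]
orientation: [[-0.007, -0.051, 0.999], [-0.569, 0.821, 0.038], [-0.822, -0.568, -0.034]]
contact_force: [0.2, 0.3, 0.7]
grip_width: 0.7
```

Run:
```python
from plant import *
from h import *
s=state();np.set_printoptions(precision=2,suppress=True)
R=s["orientation"];p=s["eef_pos"];tip=p+14*R[:,0];print(p,R,"tip",tip,s["grip_width"],s["contact_force"])
r=lambda i,k:cv2.resize(i,None,fx=k,fy=k,interpolation=cv2.INTER_CUBIC)
o=[]
for n,(u0,v0) in(("side",(215,150)),("top",(230,170))):
    d=snapshot(n);im=r(d["img"][v0:v0+90,u0:u0+90,::-1],6)
    c=d["T"][:3,:3].T@(tip-d["T"][:3,3]);u=d["cx"]-d["fx"]*c[0]/c[2];v=d["cy"]+d["fy"]*c[1]/c[2]
    print(n,u,v,(u+.5-u0)*6,(v+.5-v0)*6)
    o.append(im[:,:400])
cv2.imwrite("pics/n1.png",np.hstack(o))
```

```text
[507.   160.18 142.8 ] [[-0.01 -0.05  1.  ]
 [-0.57  0.82  0.04]
 [-0.82 -0.57 -0.03]] tip [506.9  152.21 131.29] 0.6580245659078694 [0.18 0.31 0.67]
side 232.49236921785842 173.28275173999938 107.95421530715055 142.6965104399963
top 229.62883698187576 225.44894807423452 0.7730218912545865 335.69368844540713
```

View pics/n1.png

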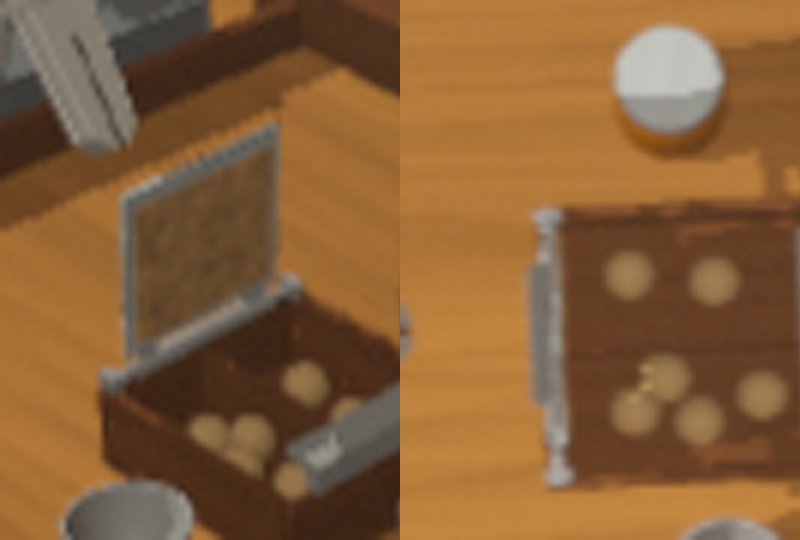

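The fingertip is within about 1 px of its predicted position in the side view, so the calibration is good enough. I'll approach the flap's outer face below the stop.

>>> {"method": "jog_arm", "body": {"motion": [1, 1, -10, -25, 0, -0.02, 0, 1, 1, -25, -36, 0, -0.034, 0, 1, 1, -40, -36, 0, -0.034, 0, 1, 1, -46, -36, 0, -0.034, 0, 1, 1, -46, -36, 0, -0.034, 0]}}

```text
clock: 2.03
eef_pos: [510.8, 112.3, 113.3]
orientation: [[0.028, -0.022, 0.999], [-0.565, 0.824, 0.033], [-0.824, -0.566, 0.011]]
contact_force: [0.1, -0.4, 0.9]
grip_width: 0.5
```

>>> {"method": "jog_arm", "body": {"motion": [1, 0, -4, 0, 0, 0, 0, 1, 0, -8, 0, 0, 0, 0, 1, 0, -12, 0, 0, 0, 0, 1, 0, -14, 0, 0, 0, 0]}}

```text
clock: 2.37
eef_pos: [511.2, 98.2, 113.8]
orientation: [[0.029, -0.021, 0.999], [-0.565, 0.825, 0.034], [-0.825, -0.565, 0.012]]
contact_force: [0.5, 0.9, 1.0]
grip_width: 0.3
```

>>> {"method": "jog_arm", "body": {"motion": [1, -1, 3, -3, 0, 0, 0, 1, -1, 3, -7, 0, 0, 0, 1, -1, 0, -8, 0, 0, 0, 1, -1, -2, -8, 0, 0, 0]}}

```text
clock: 2.7
eef_pos: [509.9, 96.4, 105.0]
orientation: [[0.028, -0.022, 0.999], [-0.565, 0.825, 0.034], [-0.825, -0.565, 0.011]]
contact_force: [0.1, 0.7, -0.4]
grip_width: 0.5
```

>>> {"method": "jog_arm", "body": {"motion": [1, 0, -4, 0, 0, 0, 0, 1, 0, -8, 0, 0, 0, 0, 1, 0, -12, -1, 0, 0, 0]}}

```text
clock: 2.95
eef_pos: [509.9, 84.2, 103.9]
orientation: [[0.028, -0.022, 0.999], [-0.565, 0.825, 0.035], [-0.825, -0.565, 0.011]]
contact_force: [0.4, 1.7, -0.0]
grip_width: 0.7
```

>>> {"method": "jog_arm", "body": {"motion": [1, 0, -5, -3, 0, 0, 0, 1, 0, -11, -6, 0, 0, 0, 1, 0, -16, -8, 0.05, 0, 0, 1, 0, -20, -10, 0.1, 0, 0]}}

```text
clock: 3.28
eef_pos: [509.7, 64.0, 93.1]
orientation: [[0.028, -0.024, 0.999], [-0.478, 0.878, 0.034], [-0.878, -0.479, 0.013]]
contact_force: [-0.1, 2.1, 0.0]
grip_width: 0.4
```

Run:
```python
from plant import *
from h import *
d=snapshot("side");np.savez("side1.npz",**d);cv2.imwrite("pics/n2.png",cv2.resize(d["img"][150:245,215:310,::-1],None,fx=6,fy=6,interpolation=2))
```

```text
(no output)
```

View pics/n2.png

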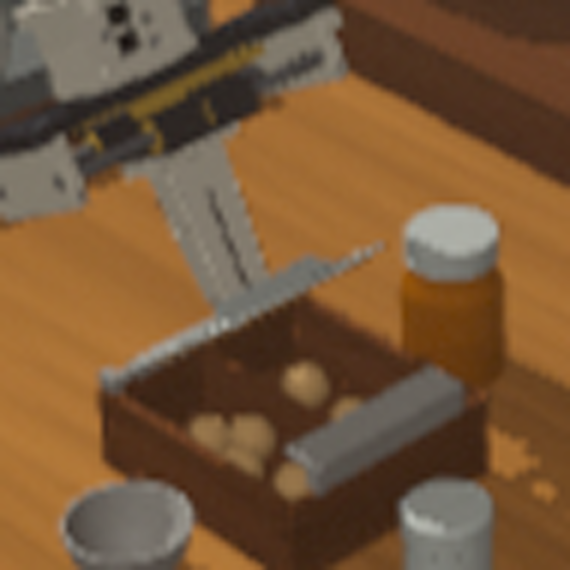

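The side view shows the flap nearly edge-on (crop (110,378) to (380,245)), so it stands at about 0.7 rad as planned. The fingertip is just on the hinge side of the stop.

>>> {"method": "jog_arm", "body": {"motion": [1, 0, -4, -3, 0.05, 0, 0, 1, 0, -9, -5, 0.1, 0, 0, 1, 0, -13, -8, 0.17, 0, 0, 1, 0, -17, -12, 0.25, 0, 0]}}

```text
clock: 3.67
eef_pos: [510.0, 45.6, 82.1]
orientation: [[0.029, -0.022, 0.999], [-0.242, 0.97, 0.029], [-0.97, -0.243, 0.023]]
contact_force: [-0.6, 1.4, 1.4]
grip_width: 0.8
```

>>> {"method": "jog_arm", "body": {"motion": [1, 0, -2, -3, 0.05, 0, 0, 1, 0, -5, -7, 0.1, 0, 0, 1, 0, -5, -7, 0.1, 0, 0]}}

```text
clock: 3.92
eef_pos: [509.8, 38.5, 75.1]
orientation: [[0.028, -0.019, 0.999], [-0.143, 0.989, 0.023], [-0.989, -0.144, 0.025]]
contact_force: [0.8, 0.5, 1.0]
grip_width: 0.3
```

>>> {"method": "jog_arm", "body": {"motion": [1, 0, 1, -3, 0.04, 0, 0, 1, 0, 2, -6, 0.07, 0, 0, 1, 0, 2, -7, 0.07, 0, 0]}}

```text
clock: 4.17
eef_pos: [509.8, 39.5, 68.0]
orientation: [[0.028, -0.018, 0.999], [-0.075, 0.997, 0.02], [-0.997, -0.076, 0.026]]
contact_force: [0.6, -0.2, 2.9]
grip_width: 0.2
```

>>> {"method": "jog_arm", "body": {"motion": [1, 0, 0, -1, 0, 0, 0, 1, 0, 0, -2, 0, 0, 0]}}

```text
clock: 4.33
eef_pos: [510.1, 39.4, 66.6]
orientation: [[0.028, -0.018, 0.999], [-0.077, 0.997, 0.02], [-0.997, -0.078, 0.027]]
contact_force: [-1.8, -0.4, 11.5]
grip_width: 0.5
```

>>> {"method": "jog_arm", "body": {"motion": [1, 0, -2, -0.5, 0, 0, 0, 1, 0, -4, -0.5, 0, 0, 0, 1, 0, -6, -0.5, 0, 0, 0]}}

```text
clock: 4.58
eef_pos: [510.2, 34.3, 66.9]
orientation: [[0.029, -0.018, 0.999], [-0.079, 0.997, 0.021], [-0.996, -0.079, 0.027]]
contact_force: [-0.5, 3.2, 8.5]
grip_width: 0.5
```

>>> {"method": "jog_arm", "body": {"motion": [1, 0, -2, -0.5, 0, 0, 0, 1, 0, -4, -0.5, 0, 0, 0, 1, 0, -6, -0.5, 0, 0, 0]}}

```text
clock: 4.83
eef_pos: [510.3, 29.4, 67.0]
orientation: [[0.029, -0.019, 0.999], [-0.08, 0.997, 0.021], [-0.996, -0.08, 0.027]]
contact_force: [-0.3, 3.2, 8.1]
grip_width: 0.5
```

Run:
```python
from plant import *
from h import *
d=snapshot("side");np.savez("side1.npz",**d);cv2.imwrite("pics/n3.png",cv2.resize(d["img"][150:245,215:310,::-1],None,fx=6,fy=6,interpolation=2))
```

```text
(no output)
```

View pics/n3.png

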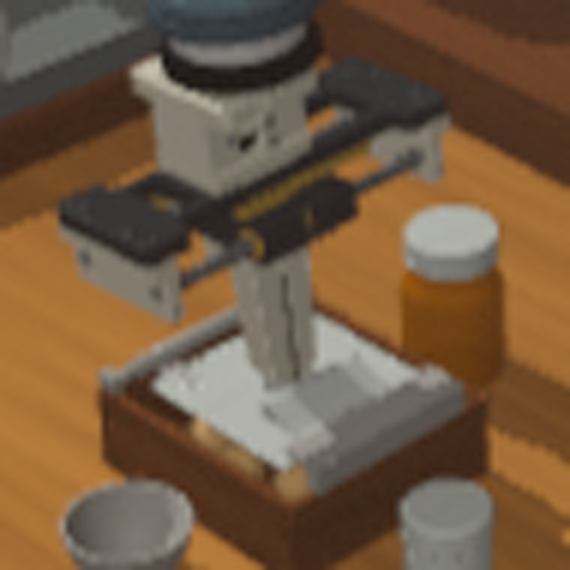

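The flap lies flat and the fingertip (crop (280,380)) stands just behind the stop. I'll keep pressing and push on.

>>> {"method": "jog_arm", "body": {"motion": [1, 0, -2, -0.5, 0, 0, 0, 1, 0, -4, -0.5, 0, 0, 0, 1, 0, -6, -0.5, 0, 0, 0, 1, 0, -8, -0.5, 0, 0, 0]}}

```text
clock: 5.22
eef_pos: [510.5, 22.0, 67.0]
orientation: [[0.03, -0.02, 0.999], [-0.081, 0.996, 0.022], [-0.996, -0.081, 0.028]]
contact_force: [-0.1, 3.0, 6.0]
grip_width: 0.5
```

>>> {"method": "jog_arm", "body": {"motion": [1, 0, -2, -0.5, 0, 0, 0, 1, 0, -4, -0.5, 0, 0, 0, 1, 0, -6, -0.5, 0, 0, 0, 1, 0, -8, -0.5, 0, 0, 0]}}

```text
clock: 5.55
eef_pos: [510.6, 15.3, 67.0]
orientation: [[0.03, -0.02, 0.999], [-0.081, 0.996, 0.023], [-0.996, -0.082, 0.028]]
contact_force: [0.0, 4.1, 5.3]
grip_width: 0.6
```

>>> {"method": "jog_arm", "body": {"motion": [1, 0, -2, -0.7, 0, 0, 0, 1, 0, -4, -0.7, 0, 0, 0, 1, 0, -6, -0.7, 0, 0, 0]}}

```text
clock: 5.8
eef_pos: [510.8, 10.8, 66.7]
orientation: [[0.031, -0.021, 0.999], [-0.082, 0.996, 0.024], [-0.996, -0.082, 0.029]]
contact_force: [-0.5, 4.0, 5.8]
grip_width: 0.0
```

>>> {"method": "jog_arm", "body": {"motion": [1, 0, -2, -0.7, 0, 0, 0, 1, 0, -4, -0.7, 0, 0, 0]}}

```text
clock: 5.97
eef_pos: [510.8, 8.8, 66.5]
orientation: [[0.031, -0.021, 0.999], [-0.081, 0.996, 0.024], [-0.996, -0.081, 0.029]]
contact_force: [-0.2, 14.6, 6.8]
grip_width: 0.4
```

The force jumped to 14.6 N at the expected end of travel. I'll give one more small push, then back off +y and lift.

>>> {"method": "jog_arm", "body": {"motion": [1, 0, -1.5, -0.5, 0, 0, 0, 1, 0, -1.5, -0.5, 0, 0, 0]}}

```text
clock: 6.13
eef_pos: [510.9, 9.0, 66.5]
orientation: [[0.031, -0.022, 0.999], [-0.081, 0.996, 0.024], [-0.996, -0.081, 0.029]]
contact_force: [-1.3, 6.6, 7.7]
grip_width: 0.5
```

>>> {"method": "jog_arm", "body": {"motion": [1, 0, 1, 1, 0, 0, 0, 1, 0, 2, 4, 0, 0, 0, 1, 0, 3, 9, 0, 0, 0]}}

```text
clock: 6.38
eef_pos: [510.1, 12.6, 75.1]
orientation: [[0.029, -0.023, 0.999], [-0.081, 0.996, 0.025], [-0.996, -0.082, 0.027]]
contact_force: [-0.6, 0.6, 0.1]
grip_width: 0.1
```

>>> {"method": "jog_arm", "body": {"motion": [1, 0, 3, 20, 0, 0, 0, 1, 0, 15, 50, 0, 0, 0, 1, 0, 45, 80, 0, 0, 0, 1, 0, 85, 100, 0, 0, 0, 1, 0, 125, 110, 0, 0, 0]}}

```text
clock: 6.8
eef_pos: [511.1, 135.1, 187.5]
orientation: [[0.033, -0.02, 0.999], [-0.082, 0.996, 0.023], [-0.996, -0.083, 0.031]]
contact_force: [1.2, 0.5, -0.5]
grip_width: 0.6
```

>>> {"method": "jog_arm", "body": {"motion": [1, 0, 30, 10, 0, 0, 0, 1, 0, 60, 10, 0, 0, 0, 1, 0, 60, 10, 0, 0, 0, 1, 0, 60, 10, 0, 0, 0]}}

```text
clock: 7.13
eef_pos: [510.5, 196.5, 197.5]
orientation: [[0.033, -0.023, 0.999], [-0.083, 0.996, 0.026], [-0.996, -0.084, 0.031]]
contact_force: [0.2, -0.5, -0.9]
grip_width: 0.8
```

Run:
```python
from plant import *
from h import *
s=state();print(s["eef_pos"],s["contact_force"])
r=lambda i:cv2.resize(i[:,:,::-1],None,fx=5,fy=5,interpolation=2)
a=snapshot("side")["img"];b=snapshot("top")["img"]
cv2.imwrite("pics/n4.png",np.hstack([r(a[170:255,225:305]),r(b[175:260,245:325])]))
cv2.imwrite("pics/n5.png",np.hstack([a[:,:390,::-1],b[:,:390,::-1]]))
```

```text
[510.47308441 196.5003255  197.46528644] [ 0.21012133 -0.46295538 -0.94764603]
```

View pics/n4.png

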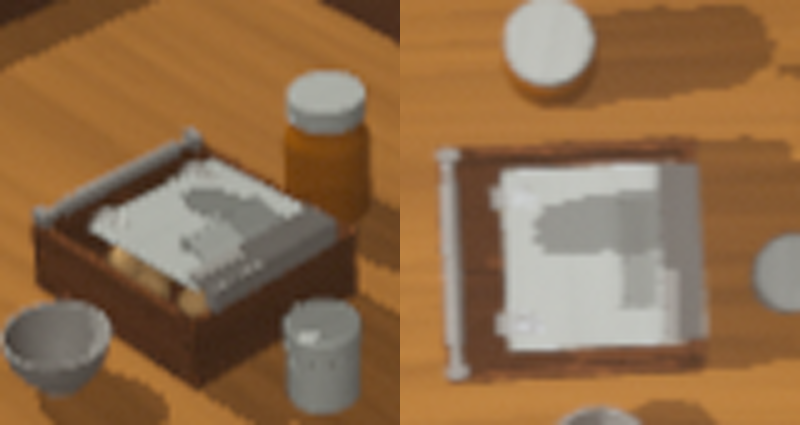

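```bash
python3 -c "
from plant import *
sign_off();print(state()['clock'])"
```

```text
the job is handed in; nothing more can be done
the job is handed in; nothing more can be done
```

The spice box is closed: the flap lies flat with its free edge beneath the retaining lip, and it stayed there after I took the hand away. I handed the job in at about 7 s of robot time.

- **Folding:** With the gripper shut, the fingertips pushed the standing flap over from about 1.43 rad. They stayed on the hinge side of the thumb stop until the flap seated. The sideways force was about 2 N, and the press-down force peaked at 11.5 N on seating.
- **Sliding:** Holding about 5–8 N down, I pushed on the thumb stop. The push took 3–4 N until it rose to 14.6 N at a tool y of 9 mm, which is where I expected the 22 mm slide to end. One more small push gained nothing further.
- **Last checks:** After the hand had backed off, both cameras showed the flap level with its edge under the lip. The jar, bowl and tin were standing where they had been. I did not look at the tongs or chutney pot again, but the hand did not work near them.
- **Disagreement:** The two cameras placed the box about 6–8 mm apart in y. I used a value in between, and the contact forces agreed with it. I judged the slide from the push force and position and did not measure it precisely in the final pictures.

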